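# Set a carton taper's side guide to the carton

## Task

Set the near side guide of the carton taper to the carton lying between its rails: slide the guide in by its black handle until the carton is squared up and you feel it come up tight between the two rails (about 10 N of squeeze, without crushing it), then ease the guide back until it stands about 3 mm clear of the carton, so that it has a little play. Press the guide's orange clamp lever down flat to lock it, then let go; do not disturb the white box, the tape roll or the tape measure lying about the machine.

Things in the scene. Friction and masses are not known exactly. Their poses are not given: they have to be found in the camera images.
- taper: Bench-top carton taper, blue frame, fixed, 430 mm across (x) by 700 mm (y). Origin: on the bench under the middle of the bed; x away from the robot, across the bed, the line the side guides slide along; y along the bed to the taping head; z up. Bed level, 100 mm above the bench. Taping bridge, head and control box at y +150 to +345 mm, to 500 mm high; nothing else on it is over 205 mm above the bench.
- guide (a joint): How far the near side guide is slid in along its cross track, towards +x of the taper, in m: 0 fully out, 0.12 fully in. It slides with about 2.5 N of friction, has no spring and stays where it is left.
- guide_face (a point): Middle of the near guide's working face, a flat upright white wear strip, 236 mm long (y), 44 mm high, this point 29 mm above the bed, on an aluminium plate. Axes parallel to the taper's; the carton is on its +x side. The strip is stiffly sprung (15 N per mm): it gives by under 1.5 mm when the carton is tight and comes out again as the guide is backed off.
- guide_handle (a point): Middle of the upper part of the black block handle standing on the near guide's carriage: 24 mm thick (x), 30 mm (y), 62 mm high; its top is 25 mm above this point, its foot 37 mm below. It is 70 mm behind (-x) the guide's working face and 38 mm to +y of the face's middle; 45 mm of free room on both x sides. Axes parallel to the taper's.
- lever (a joint): Angle in rad of the near guide's orange clamp lever: 0 lying flat (locked, at its stop), 0.8 raised (open). Its pivot, along the taper's x, is 70 mm behind the guide's face, 30 mm to -y of the face's middle and 38 mm above the bed; the lever points to -y, its bar 12 mm wide, top 6 mm above pivot when flat. 3 to 10 N down moves it; it stays where left; flat, it clamps the guide.
- lever_tip (a point): Top of the wide end of the orange clamp lever, 72 mm out from its pivot; that end is 18 mm wide (x) and 24 mm long. With the lever flat this point is 46 mm above the bed and 102 mm to -y of the middle of the guide's face; it moves in an arc about the pivot.
- carton_center (a point): Centre of the brown carton, 120 (x) x 160 (y) x 90 mm high, 0.2 to 0.4 kg, loose on the bed, a little askew, touching neither rail; pushed, it drags with 1 to 3 N. Axes: its own. The far rail, like the guide and parallel to it, is fixed where the last job left it, 4 to 65 mm beyond the carton (+x), not measured. Tight, the squeeze rises by up to 15 N per mm; over 22 N crushes the carton.
- white_box: Bystander: white box with a brown tape band, 110 x 110 x 55 mm, on the infeed end of the bed (-y). Origin at its underside.
- tape_roll: Bystander: roll of brown tape, 84 mm across, 48 mm high, lying flat on the taper's near deck, on the guide's taping-head side (+y). Origin at its underside.
- tape_measure: Bystander: green tape measure, 68 x 62 x 36 mm, on the taper's near deck at the infeed end (-y). Origin at its underside.
Mind the look-alikes: they are no part of the job. What is shaped like the part that bears carton_center but green or red is not meant.

How it is judged:
On the way, in this order (a step that is already met when the one before it is completed fails the run):
1. the carton is squared up and held tight between the rails by the guide (more than 5 N) (contact force between guide and carton above 5 N and angle between the x axis of carton_center and the x axis of taper, either way round below 0.035 rad), for 0.2 s.
2. the guide is backed off 1 to 5 mm from the carton (x of guide_face in the frame of carton_center between -0.065 and -0.061 m), for 0.2 s.
At the end, for the whole second after the job is handed in: The lever lies flat (within 0.1 rad); the guide's face stands 1 to 5 mm clear of the carton's near side; the carton lies square to the rails (within 2 degrees) and at rest (all of step 2 and angle between the x axis of carton_center and the x axis of taper, either way round below 0.035 rad and value of joint lever below 0.1 rad and linear speed of carton below 0.01 m/s); the robot touches nothing.
It fails at once if the carton is crushed (more than 22 N from the guide) (contact force between guide and carton above 22 N).
It fails at once if the white box, the tape roll or the tape measure is moved by more than 15 mm (distance of any of white_box, tape_roll, tape_measure from where it was at the start of the episode above 0.015 m).
It also fails if it takes over 64 s, if anything falls off the work surface, if the arm or the gripper's body presses on something with over 40 N, if the wrist force passes 120 N, or if a joint passes its speed limit or range.

## Robot

A 6-joint arm with a two-finger parallel gripper is mounted at the origin on the work surface. World frame = base frame: x ahead of the robot, y to its left, z up, the work surface at z = 0. Lengths are in m, angles in rad, forces in N, time in s.
With the tool pointing down it reaches from about 0.25 to 0.725 m from the base axis. Payload 9.7 kg.
Tool frame: the origin (TCP) lies midway between the tips of the shut fingers; the grasp point (between the pads) lies 19 mm behind it (bot.grip_point_offset is the distance from the TCP to the grasp point, in m); z points along the fingers, x is the direction in which the jaws open and shut, and the axes are right-handed (so a half turn about z gives the same grasp; the last joint's range is limited). The gripper opens to 85 mm and grips with 20 to 120 N. Pads are 22 mm wide; open, the fingers measure 114 mm over their backs; the gripper's body (76 mm by 85 mm) begins 54 mm behind the grasp point. The pads swing forward as they close: fully open they stand 13 mm farther back than shut.
Start: joints at [-1.255, 0.087, 0.176, 1.66, 0, 1.571], TCP at [0.171, -0.523, 0.231] pointing down, gripper open.
Joint ranges: [-3.13, 3.13], [-0.85, 1.81], [-1.15, 1.24], [-2.2, 2.28], [-1.44, 1.52], [-3.14, 3.14]. Speed limits (rad/s): [2.22, 2.22, 2.57, 3.14, 3.14, 3.14].

## Interface

Orientations are given as a unit quaternion [x, y, z, w].
In Python, from workcell import bot, viewer gives the robot as it stands.
- The arm moves only by the tool move_arm, never from a script. Its argument "moves" is a list of rows, each a list of 7 numbers: the shift along the world's x, y, z in mm, then the turn, a rotation vector about the world's x, y, z in degrees, then the finger opening in mm, from 0 to 85.4. In form: [[tx, ty, tz, ax, ay, az, gripper], ...]. A call has 1 to 10 rows; each row is the pose to reach, as a shift and turn from the pose measured when the call began; what a row does not reach only later rows make up. A row lasts 1/8 s, in which the tool goes at most 62.5 mm and 10.7 degrees, less where a joint would pass 70% of its speed; a pose out of reach is approached as far as the arm can. A call with a gripper value outside its range is refused whole. The fingers move at their own pace and stop on an object; "squeeze" is the grip in N (left out, the last holds). Time passes only in rows, so rows that repeat a pose let the fingers close. It gives the time, the measured TCP pose, the force and the opening at its end, in the units of the state.
- bot.get_state(): the state, without advancing time (a new reading comes with each control period).
- viewer.read_camera(name): name is "scene" or "top"; returns a dict with "color" (480x640x3 uint8, red, green, blue), "vfov" (degrees; the focal length in pixels is half the picture's height over the tangent of half this angle, whatever the lens; pixels are square), "cx", "cy" (the principal point, pixels), "R" (3x3) and "t" (3): a world point X has camera coordinates R X + t. Camera axes: x right, y down, z forward; pixel columns grow to the right and rows downward; lengths in m; the calibration is good to about 2 mm. A picture is of the moment at which its call begins. There is no depth.
- bot.sign_off(): hands the job in, once; it reports no verdict.
The state is a dict: "time": time; "q": joint angles; "joint_velocities": joint speeds; "tau": joint torques, N m; "ee_pos": TCP position; "eef_rot": TCP orientation; "contact_force": force on the tool from outside, world axes, zero at the start; "wrist_torque": the same for the moment, N m; "opening": opening from 0.0 (shut) to 1.0 (fully open).
Only numpy, scipy, OpenCV 4.12 (cv2) and the standard library are available. Lean on these libraries where they do the work, as an engineer would, in place of code of your own. Each camera call takes 0.05 s, during which the arm holds its last target.

## Working session

There is one attempt and no reset: what is moved stays moved. The work goes in short steps, Python scripts to look and compute and a tool call to move; the robot and the scene stay as the last step left them, time stands still between calls to the robot, and variables do not carry over. Pictures are saved under pics/ and viewed, and the job is handed in when it is done.

Besides the shell and the picture viewer there is one more tool, called after "Request:" in YAML: its name, and indented under it one key for each argument. move_arm: Moves the arm, as the interface text tells. Its arguments: {"type":"object","properties":{"moves":{"type":"array"},"squeeze":{"type":"number"}},"required":["moves"]}

```bash
mkdir -p pics; ls
python3 - <<'E'
from workcell import bot, viewer
import cv2,numpy as np
print(bot.get_state())
for n in("scene","top"):
    c=viewer.read_camera(n); cv2.imwrite(f"pics/{n}0.png",c["color"][:,:,::-1]); print(n,c["vfov"],c["cx"],c["cy"],np.round(c["R"],4).tolist(),c["t"])
E
```

```text
pics
{'time': 0.0, 'q': array([-1.25497973e+00,  8.74773000e-02,  1.75146210e-01,  1.65978054e+00,
       -3.28807277e-05,  1.57083573e+00]), 'joint_velocities': array([-0.00211017,  0.00079011,  0.00060322, -0.00014369, -0.00126772,
       -0.00079518]), 'tau': array([-7.81439594e-04, -5.20394218e+01,  4.64792490e+01,  1.69214403e-02,
       -6.72271403e-05,  4.90725796e-06]), 'ee_pos': array([ 0.17075018, -0.52259674,  0.23057979]), 'eef_rot': array([ 8.09492057e-01, -5.87130460e-01, -5.42030377e-04, -3.72797088e-04]), 'contact_force': array([ 0.57020143, -0.65092612,  1.29515289]), 'wrist_torque': array([0.01480813, 0.03363512, 0.04399096]), 'opening': 1.000373215173232}
scene 52.46359660011578 315.18832523164417 246.0635565515161 [[0.0686, 0.9976, -0.0074], [0.5474, -0.0438, -0.8357], [-0.834, 0.0533, -0.5491]] [-0.01311119 -0.19099769  1.41090055]
top 42.479016800461295 314.0606322349801 241.207981749978 [[-0.0257, -0.9997, -0.0058], [-0.9929, 0.0262, -0.1162], [0.1163, 0.0028, -0.9932]] [0.01751477 0.49442568 1.14304914]
```

View pics/scene0.png

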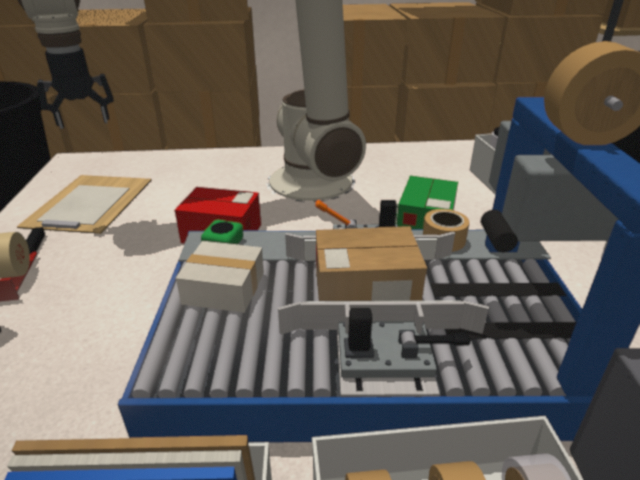

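View pics/top0.png

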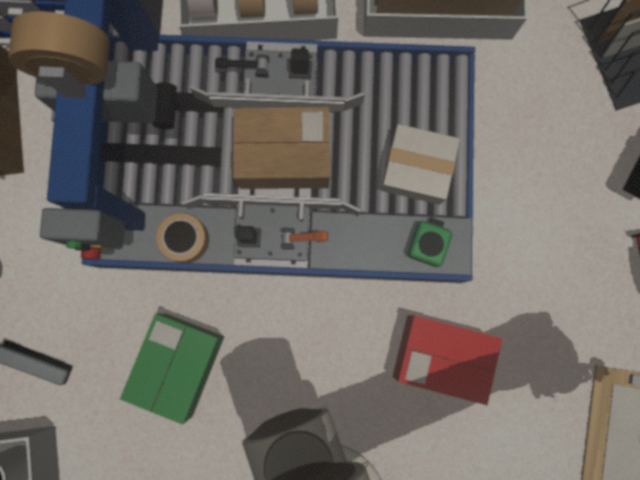

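The scene view shows the machine with the near guide on the robot's side. In the top view the handle is at about (245,234), the lever at (305,238) and the carton at (282,147). The roll is at (181,237) and the tape measure at (431,243). I'll enlarge it.

```bash
cat > h.py <<'E'
import numpy as np,cv2
from workcell import bot,viewer
def cam(n):
    c=viewer.read_camera(n); c["f"]=240/np.tan(np.radians(c["vfov"]/2)); return c
def ray(c,u,v,z):
    R=np.array(c["R"]);t=np.array(c["t"])
    d=R.T@np.array([(u-c["cx"])/c["f"],(v-c["cy"])/c["f"],1]); o=-R.T@t
    return o+d*(z-o[2])/d[2]
def proj(c,X):
    p=np.array(c["R"])@np.array(X)+np.array(c["t"]); return p[:2]/p[2]*c["f"]+[c["cx"],c["cy"]]
def crop(c,name,x0,y0,x1,y1,s):
    im=cv2.resize(c["color"][y0:y1,x0:x1,::-1],None,fx=s,fy=s,interpolation=cv2.INTER_CUBIC)
    for x in range((x0+19)//20*20,x1,20):
        cv2.putText(im,str(x),((x-x0)*s,10),0,.35,(0,255,255),1); cv2.line(im,((x-x0)*s,12),((x-x0)*s,18),(0,255,255),1)
    for y in range((y0+19)//20*20,y1,20):
        cv2.putText(im,str(y),(0,(y-y0)*s+4),0,.35,(0,255,255),1); cv2.line(im,(24,(y-y0)*s),(30,(y-y0)*s),(0,255,255),1)
    cv2.imwrite("pics/"+name,im)
E
python3 - <<'E'
from h import *
c=cam("top"); crop(c,"t1.png",180,80,380,230,4); crop(c,"t2.png",180,185,340,285,5)
c=cam("scene"); crop(c,"s1.png",270,180,470,320,4)
E
```

```text
(no output)
```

View pics/t1.png

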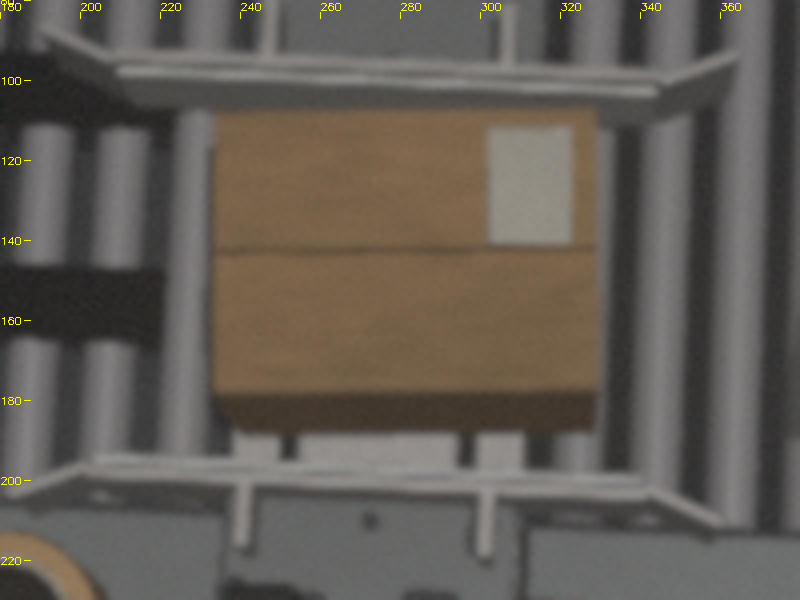

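View pics/t2.png

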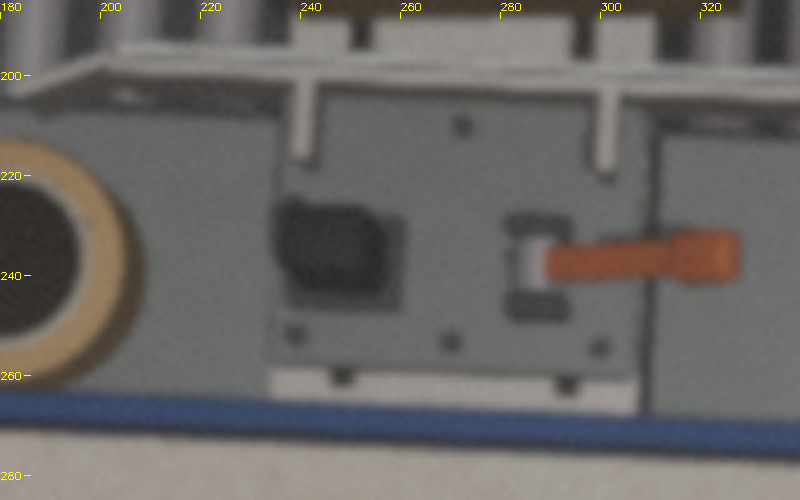

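View pics/s1.png

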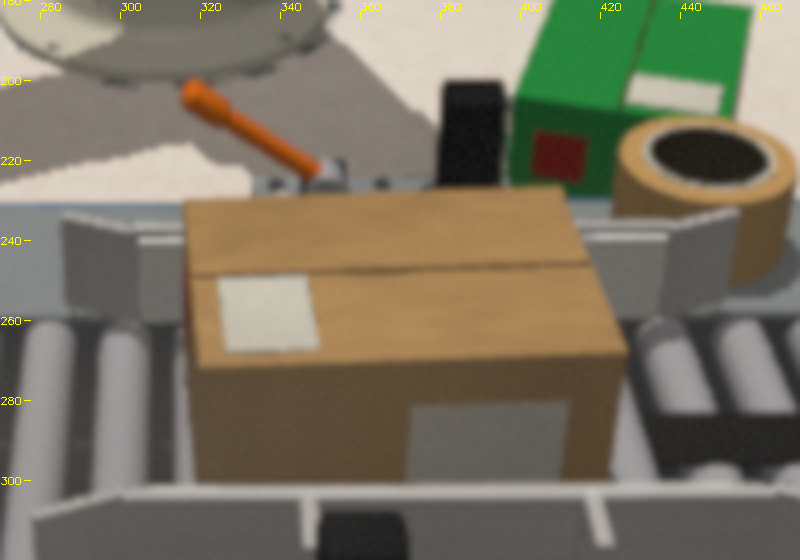

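Run:
```python
from h import *
from scipy.optimize import least_squares
c=cam("top");s=cam("scene")
def tri(a,b):
    f=lambda X:np.r_[proj(c,X)-a,proj(s,X)-b]
    r=least_squares(f,[.45,0,.15]);return np.round(r.x,4),np.round(r.fun,1)
print("cams",-np.array(c["R"]).T@c["t"],-np.array(s["R"]).T@s["t"])
L=lambda n,a,b,z:(lambda p,q:print(n,np.round(p,4),np.round(q,4),"dir deg",np.degrees(np.arctan2((p-q)[0],(p-q)[1]))))(ray(c,*a,z),ray(c,*b,z))
L("near strip",(203,195),(340,199.3),.151)
L("far strip",(209,97.5),(341,103),.151)
L("plate near edge rail",(201,198),(340,203.),.151)
L("carton near top",(234,177.5),(328.5,178),.19)
L("carton far top",(235,107),(329,107.5),.19)
L("carton left",(235,107),(234,177.5),.19)
L("seam",(234,142.5),(329,141.8),.19)
L("deck near edge",(100,263),(472,279),.1)
# handle top center, lever tip
print("handle top",tri((246,231),(387,201)))
print("lever tip",tri((322.5,236),(318.5,203)))
for z in(.17,.18,.19,.2): print(z,ray(c,247,232,z))
```

```text
cams [0.35842895 0.00137747 1.19283345] [ 1.28220791 -0.07049314  0.6150333 ]
near strip [0.5652 0.1927 0.151 ] [ 0.5514 -0.042   0.151 ] dir deg 3.361160397378984
far strip [0.7381 0.1814 0.151 ] [ 0.7218 -0.0489  0.151 ] dir deg 4.058034478442497
plate near edge rail [0.5601 0.1962 0.151 ] [ 0.545  -0.0418  0.151 ] dir deg 3.6240285861509656
carton near top [0.5856 0.134  0.19  ] [ 0.5805 -0.0224  0.19  ] dir deg 1.8568601417806758
carton far top [0.7062 0.131  0.19  ] [ 0.7009 -0.0267  0.19  ] dir deg 1.902689145812949
carton left [0.7062 0.131  0.19  ] [0.5856 0.134  0.19  ] dir deg 91.40847877130794
seam [0.645  0.1334 0.19  ] [ 0.6419 -0.025   0.19  ] dir deg 1.1350147701026114
deck near edge [0.4574 0.3859 0.1   ] [ 0.4118 -0.2728  0.1   ] dir deg 3.961251659584171
handle top (array([0.4955, 0.1145, 0.1897]), array([ 0.5,  0.1,  0.6, -0. ]))
lever tip (array([ 0.4846, -0.0111,  0.1851]), array([0.7, 0. , 0.8, 0. ]))
0.17 [0.49664288 0.11589987 0.17      ]
0.18 [0.49529159 0.11478022 0.18      ]
0.19 [0.49394031 0.11366056 0.19      ]
0.2 [0.49258902 0.1125409  0.2       ]
```

Request:
move_arm:
  moves:
    - [0,0,30,0,0,7,85]
    - [25,50,45,0,0,14,80]
    - [50,100,45,0,0,21,70]
    - [75,150,45,0,0,28,60]
    - [100,200,45,0,0,35,60]
    - [125,250,45,0,0,42,60]
    - [150,300,45,0,0,49,60]
    - [175,350,45,0,0,56,60]
    - [200,400,45,0,0,62,60]
    - [225,450,45,0,0,68,60]

```text
time: 1.55
ee_pos: [0.3963, -0.0709, 0.2763]
eef_rot: [0.999, -0.032, 0.0, 0.0]
contact_force: [0.9, -1.3, 0.5]
opening: 0.704
```

Request:
move_arm:
  moves:
    - [25,46,0,0,0,0,60]
    - [50,92,0,0,0,0,60]
    - [75,140,0,0,0,0,60]
    - [98,186,0,0,0,0,60]
    - [98,186,-15,0,0,0,60]
    - [98,186,-35,0,0,0,60]
    - [98,186,-35,0,0,0,60]

```text
time: 2.42
ee_pos: [0.4937, 0.1151, 0.24]
eef_rot: [0.999, -0.032, -0.001, 0.0]
contact_force: [-0.2, 0.6, -0.1]
opening: 0.705
```

Run:
```python
from h import *
print(bot.get_state()["ee_pos"])
c=cam("top"); crop(c,"t3.png",180,150,340,270,5)
c=cam("scene"); crop(c,"s3.png",300,120,460,240,5)
```

```text
[0.49368502 0.11508907 0.23995502]
```

View pics/s3.png

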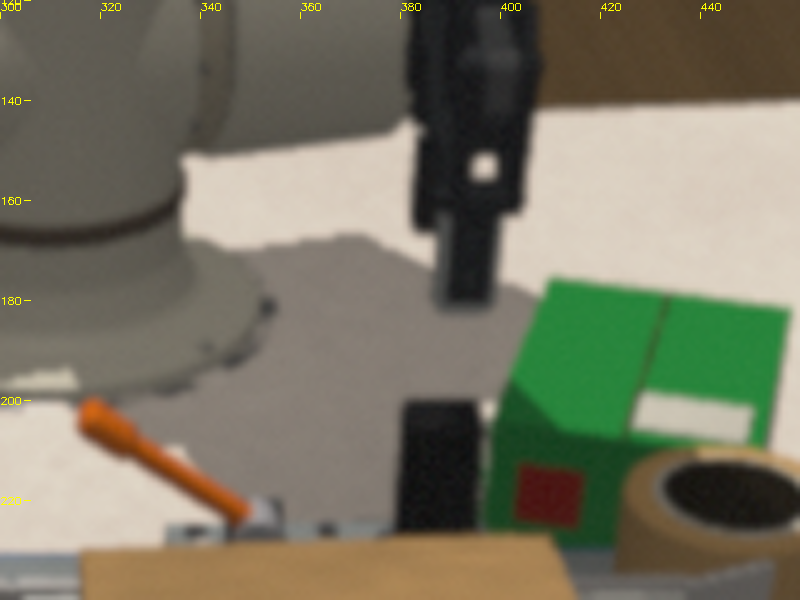

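View pics/t3.png

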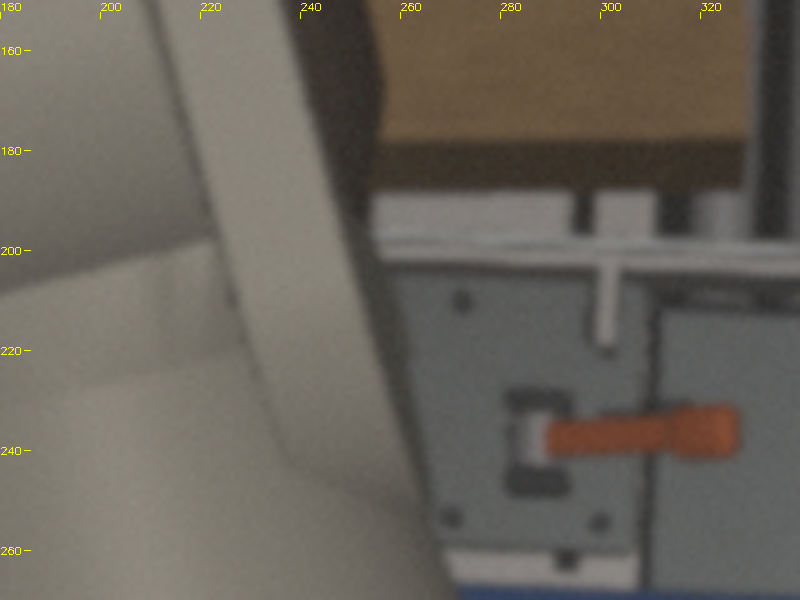

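Request:
move_arm:
  moves:
    - [0,-1,-20,0,0,0,60]
    - [0,-1,-40,0,0,0,60]
    - [0,-1,-60,0,0,0,60]
    - [0,-1,-80,0,0,0,60]
    - [0,-1,-92,0,0,0,60]
    - [0,-1,-92,0,0,0,60]

```text
time: 3.28
ee_pos: [0.4941, 0.1138, 0.1499]
eef_rot: [0.999, -0.033, 0.0, 0.0]
contact_force: [-0.8, -0.7, 0.0]
opening: 0.701
```

Run:
```python
from h import *
print(bot.get_state()["contact_force"])
c=cam("scene"); crop(c,"s4.png",300,120,460,240,5)
```

```text
[-0.76420078 -0.73972843  0.02076395]
```

View pics/s4.png

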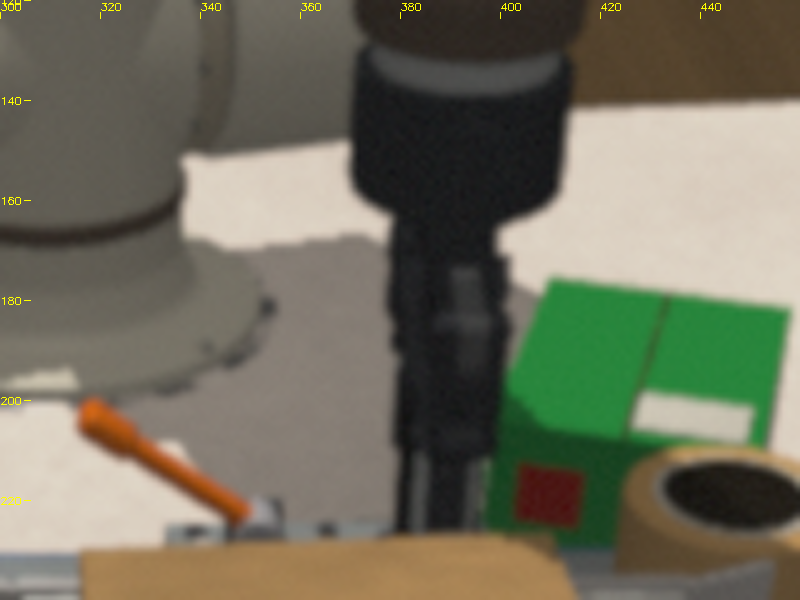

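The fingers straddle the handle at about (388,215). Closing.

Request:
move_arm:
  moves:
    - [0,0,-1,0,0,0,40]
    - [0,0,-1,0,0,0,25]
    - [0,0,-1,0,0,0,10]
    - [0,0,-1,0,0,0,10]
    - [0,0,-1,0,0,0,10]
    - [0,0,-1,0,0,0,10]
  squeeze: 50

```text
time: 4.08
ee_pos: [0.4946, 0.114, 0.1503]
eef_rot: [0.999, -0.033, 0.001, -0.0]
contact_force: [-0.2, -0.7, 5.9]
opening: 0.277
```

Request:
move_arm:
  moves:
    - [4,-0.3,0,0,0,0,10]
    - [8,-0.5,0,0,0,0,10]
    - [12,-0.8,0,0,0,0,10]
    - [16,-1.1,0,0,0,0,10]
    - [20,-1.4,0,0,0,0,10]
    - [20,-1.4,0,0,0,0,10]
    - [20,-1.4,0,0,0,0,10]

```text
time: 4.95
ee_pos: [0.5151, 0.1126, 0.1503]
eef_rot: [0.999, -0.033, 0.002, -0.0]
contact_force: [2.6, -0.7, 1.2]
opening: 0.275
```

Run:
```python
from h import *
s=bot.get_state();print(s["contact_force"],s["wrist_torque"],s["ee_pos"])
c=cam("top"); crop(c,"t5.png",180,80,380,230,4)
```

```text
[ 2.60154229 -0.72008105  1.19239478] [-0.02258251 -0.0040786  -0.17618197] [0.51511792 0.11257874 0.1503081 ]
```

View pics/t5.png

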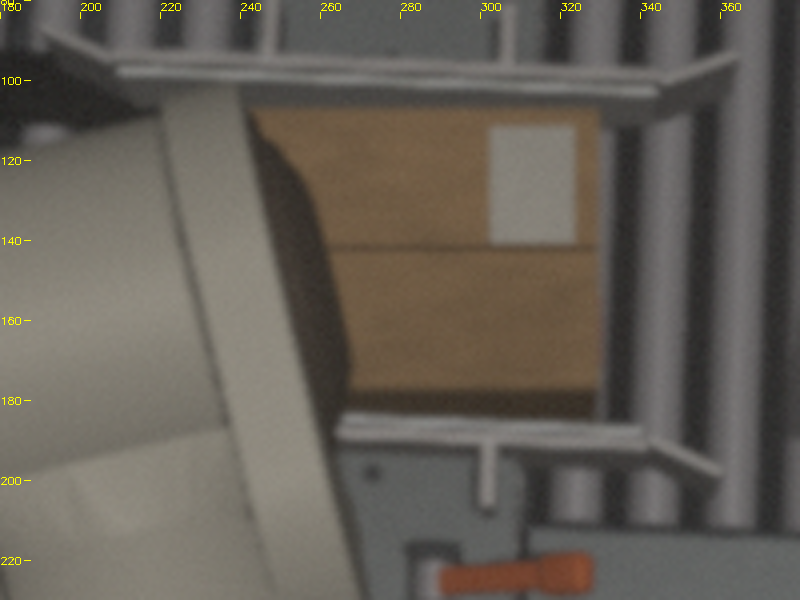

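The guide rides with the gripper, with its strip now at about row 187. The carton still hasn't moved.

Request:
move_arm:
  moves:
    - [2.5,-0.2,0,0,0,0,10]
    - [5,-0.3,0,0,0,0,10]
    - [7.5,-0.5,0,0,0,0,10]
    - [10,-0.7,0,0,0,0,10]
    - [12.5,-0.9,0,0,0,0,10]
    - [15,-1,0,0,0,0,10]
    - [17.5,-1.2,0,0,0,0,10]
    - [19,-1.3,0,0,0,0,10]

```text
time: 6.0
ee_pos: [0.5342, 0.1113, 0.1503]
eef_rot: [0.999, -0.033, 0.002, -0.0]
contact_force: [-4.8, 0.1, 5.3]
opening: 0.273
```

Run:
```python
from h import *
s=bot.get_state();print(s["contact_force"],s["wrist_torque"],s["ee_pos"])
c=cam("top"); crop(c,"t6.png",180,80,380,230,4)
```

```text
[-4.8460626   0.11078215  5.28864768] [ 0.0446962   1.30008609 -0.16037188] [0.53420611 0.11126648 0.15031272]
```

View pics/t6.png

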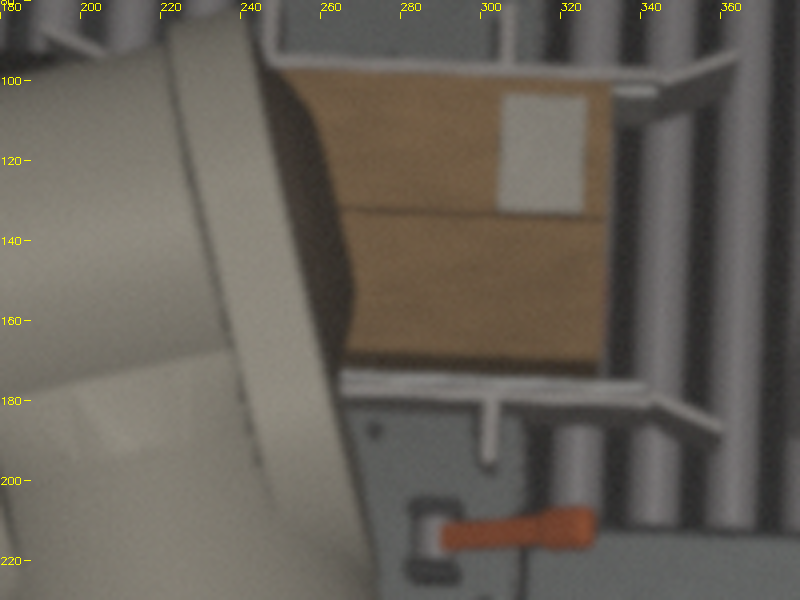

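Run:
```python
from h import *
c=cam("top")
print(ray(c,328,101,.19),ray(c,335,102.8,.151), ray(c,328,170.5,.19),ray(c,335,176.5,.151))
```

```text
[ 0.71223993 -0.02533006  0.19      ] [ 0.72241478 -0.03847932  0.151     ] [ 0.59316931 -0.02195336  0.19      ] [ 0.59144842 -0.0345927   0.151     ]
```

Request:
move_arm:
  moves:
    - [1,-0.1,0,0,0,0,10]
    - [2,-0.1,0,0,0,0,10]
    - [3,-0.2,0,0,0,0,10]
    - [3,-0.2,0,0,0,0,10]

```text
time: 6.6
ee_pos: [0.5375, 0.111, 0.1503]
eef_rot: [0.999, -0.033, 0.002, -0.0]
contact_force: [-3.5, -0.2, 4.1]
opening: 0.272
```

Request:
move_arm:
  moves:
    - [1,-0.1,0,0,0,0,10]
    - [2,-0.1,0,0,0,0,10]
    - [2,-0.1,0,0,0,0,10]

```text
time: 6.98
ee_pos: [0.5396, 0.1109, 0.1503]
eef_rot: [0.999, -0.033, 0.002, -0.0]
contact_force: [-3.2, -0.0, 5.2]
opening: 0.274
```

Request:
move_arm:
  moves:
    - [1,-0.1,0,0,0,0,10]
    - [1,-0.1,0,0,0,0,10]

```text
time: 7.22
ee_pos: [0.5408, 0.1108, 0.1503]
eef_rot: [0.999, -0.033, 0.002, -0.0]
contact_force: [-3.4, -0.2, 4.7]
opening: 0.278
```

Request:
move_arm:
  moves:
    - [0.5,0,0,0,0,0,10]
    - [0.5,0,0,0,0,0,10]

```text
time: 7.48
ee_pos: [0.5413, 0.1108, 0.1503]
eef_rot: [0.999, -0.033, 0.002, -0.0]
contact_force: [-3.3, -0.9, 4.6]
opening: 0.277
```

Request:
move_arm:
  moves:
    - [0.7,0,0,0,0,0,10]
    - [0.7,0,0,0,0,0,10]

```text
time: 7.72
ee_pos: [0.5421, 0.1107, 0.1503]
eef_rot: [0.999, -0.033, 0.002, -0.0]
contact_force: [-2.5, -0.3, 5.0]
opening: 0.274
```

Request:
move_arm:
  moves:
    - [0.6,0,0,0,0,0,10]
    - [0.6,0,0,0,0,0,10]

```text
time: 7.98
ee_pos: [0.5425, 0.1107, 0.1503]
eef_rot: [0.999, -0.033, 0.002, -0.0]
contact_force: [-5.3, -1.0, 5.2]
opening: 0.274
```

Request:
move_arm:
  moves:
    - [0.3,0,0,0,0,0,10]
    - [0.3,0,0,0,0,0,10]

```text
time: 8.22
ee_pos: [0.5426, 0.1107, 0.1503]
eef_rot: [0.999, -0.033, 0.002, -0.0]
contact_force: [-6.6, -0.7, 5.6]
opening: 0.279
```

Request:
move_arm:
  moves:
    - [0.3,0,0,0,0,0,10]
    - [0.3,0,0,0,0,0,10]

```text
time: 8.48
ee_pos: [0.5425, 0.1107, 0.1503]
eef_rot: [0.999, -0.033, 0.001, -0.0]
contact_force: [-6.7, -0.4, 5.7]
opening: 0.277
```

Request:
move_arm:
  moves:
    - [0.7,0,0,0,0,0,10]
    - [0.7,0,0,0,0,0,10]

```text
time: 8.72
ee_pos: [0.5427, 0.1107, 0.1503]
eef_rot: [0.999, -0.033, 0.001, 0.0]
contact_force: [-8.0, -0.9, 5.4]
opening: 0.271
```

Request:
move_arm:
  moves:
    - [1,0,0,0,0,0,10]
    - [1,0,0,0,0,0,10]

```text
time: 8.98
ee_pos: [0.5428, 0.1107, 0.1503]
eef_rot: [0.999, -0.033, -0.0, 0.0]
contact_force: [-11.1, -0.1, 6.5]
opening: 0.273
```

Request:
move_arm:
  moves:
    - [1.2,0,0,0,0,0,10]
    - [1.2,0,0,0,0,0,10]
    - [1.2,0,0,0,0,0,10]

```text
time: 9.35
ee_pos: [0.5429, 0.1107, 0.1503]
eef_rot: [0.999, -0.033, -0.001, 0.0]
contact_force: [-12.8, 0.2, 7.3]
opening: 0.274
```

Run:
```python
from h import *
s=bot.get_state();print(s["contact_force"],s["wrist_torque"],s["ee_pos"])
c=cam("top"); crop(c,"t7.png",180,80,380,230,4)
```

```text
[-12.80660292   0.17987856   7.34599093] [-0.01805898  1.9043951  -0.18193164] [0.54293967 0.11067213 0.15031763]
```

View pics/t7.png

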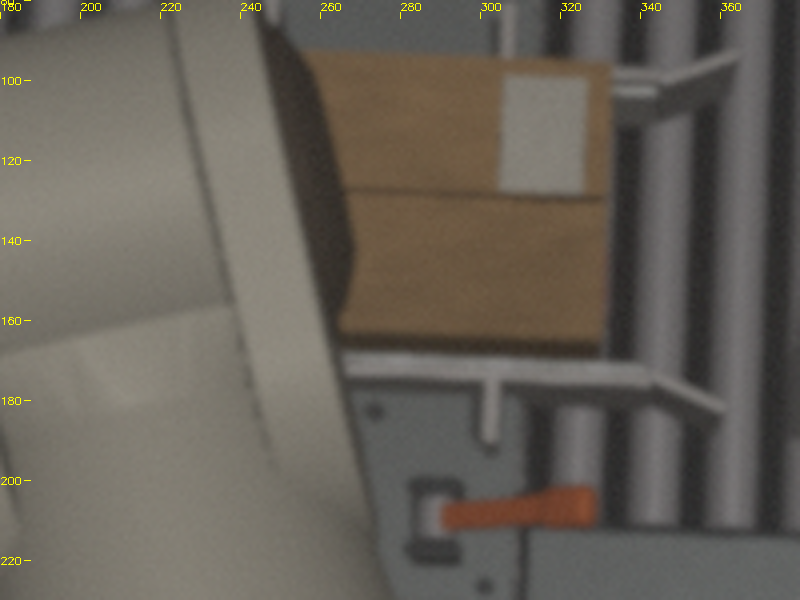

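The carton sits square against the far rail, and the grip force of 12.8 N less about 2.5 N friction gives roughly 10 N of squeeze. Contact began at TCP x≈0.5422, so I'll back off to about 0.539.

Request:
move_arm:
  moves:
    - [-1,0.1,0,0,0,0,10]
    - [-2,0.1,0,0,0,0,10]
    - [-3,0.2,0,0,0,0,10]
    - [-3.8,0.3,0,0,0,0,10]
    - [-3.8,0.3,0,0,0,0,10]
    - [-3.8,0.3,0,0,0,0,10]

```text
time: 10.15
ee_pos: [0.5393, 0.1109, 0.1504]
eef_rot: [0.999, -0.033, -0.001, 0.0]
contact_force: [2.3, -1.7, 0.5]
opening: 0.275
```

Run:
```python
from h import *
s=bot.get_state();print(s["contact_force"],s["ee_pos"])
c=cam("top"); crop(c,"t8.png",180,80,380,230,4)
```

```text
[ 2.2777745  -1.71191736  0.47480593] [0.53931625 0.11090794 0.15037292]
```

View pics/t8.png

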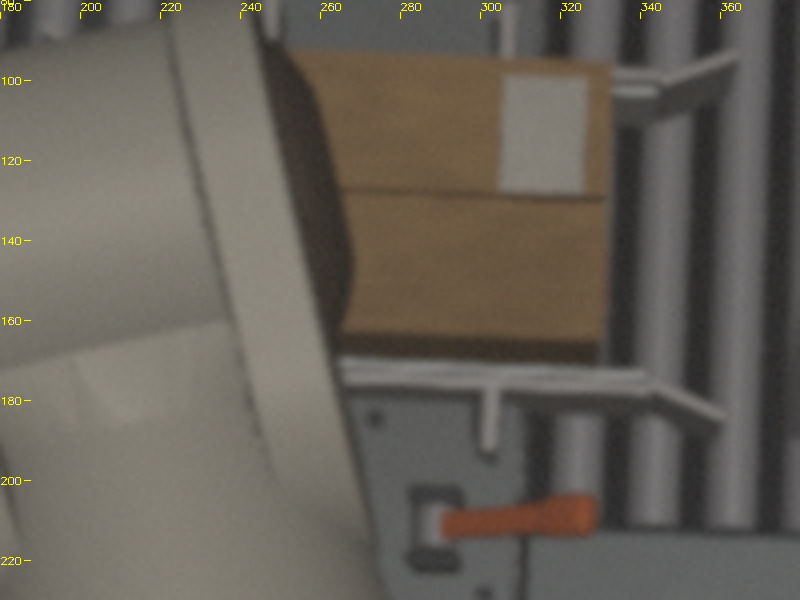

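Clearance is now visible: the strip moved back about 2 px and the carton stayed. Releasing and lifting.

Request:
move_arm:
  moves:
    - [0,0,0,0,0,0,26]
    - [0,0,0,0,0,0,30]
    - [0,0,0,0,0,0,40]
    - [0,0,0,0,0,0,50]
    - [0,0,0,0,0,0,50]
    - [0,0,20,0,0,0,50]
    - [0,0,50,0,0,0,50]
    - [0,0,90,0,0,0,50]

```text
time: 11.2
ee_pos: [0.5388, 0.1108, 0.2406]
eef_rot: [0.999, -0.033, -0.002, 0.0]
contact_force: [0.5, 0.3, 0.1]
opening: 0.584
```

Request:
move_arm:
  moves:
    - [-2,-40,10,0,0,0,20]
    - [-5,-90,10,0,0,0,0]
    - [-5,-130,10,0,0,0,0]
    - [-5,-130,10,0,0,0,0]
    - [-5,-130,10,0,0,0,0]

```text
time: 11.82
ee_pos: [0.5338, -0.019, 0.2506]
eef_rot: [0.999, -0.033, -0.002, 0.0]
contact_force: [-0.1, -0.3, -0.6]
opening: 0.001
```

Run:
```python
from h import *
s=bot.get_state();print(s["contact_force"],s["ee_pos"],s["opening"])
c=cam("top"); crop(c,"t9.png",180,80,380,230,4)
c=cam("scene"); crop(c,"s9.png",270,150,430,270,5)
```

```text
[-0.14872419 -0.2517797  -0.56145735] [ 0.53383063 -0.01903092  0.25061467] 0.0010274043062875235
```

View pics/t9.png

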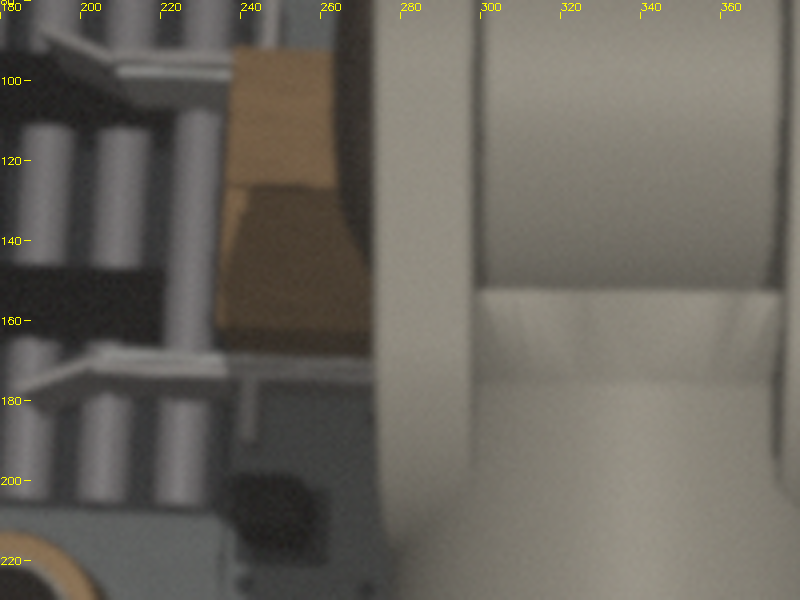

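View pics/s9.png

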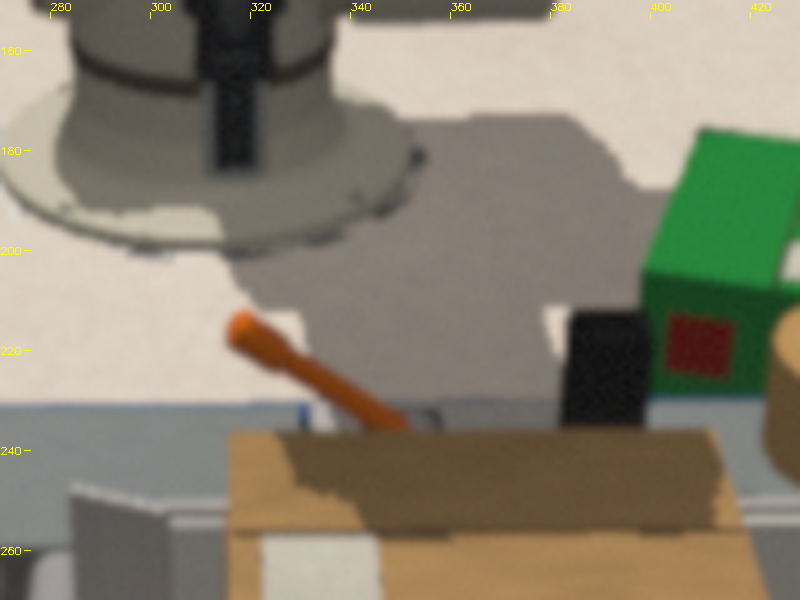

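Run:
```python
from h import *
from scipy.optimize import least_squares
c=cam("top");s=cam("scene")
def tri(a,b):
    r=least_squares(lambda X:np.r_[proj(c,X)-a,proj(s,X)-b],[.5,0,.15]);return np.round(r.x,4),np.round(r.fun,1)
print(tri((322,208),(319,215)), tri((327,208),(316.5,215)))
print(proj(s,[.5338,-.019,.2506]),ray(c,310,209,.175))
for th in(0,.4,.8): print(th,proj(c,[.5347-.0049*np.cos(th),.043-.072*np.cos(th)+.008*np.sin(th),.138+.072*np.sin(th)+.008*np.cos(th)]),proj(s,[.5347-.0049*np.cos(th),.043-.072*np.cos(th)+.008*np.sin(th),.138+.072*np.sin(th)+.008*np.cos(th)]))
```

```text
(array([ 0.531 , -0.0126,  0.186 ]), array([ 1.4,  0.1,  1.5, -0. ])) (array([ 0.5309, -0.0191,  0.1862]), array([0.3, 0. , 0.3, 0. ]))
[316.78415452 182.82449375] [0.53191457 0.00960021 0.175     ]
0 [332.72621421 212.46193322] [311.47180272 234.14073641]
0.4 [327.85523685 209.70983648] [316.21120499 221.05274597]
0.8 [316.58859369 207.12614959] [326.77988198 210.26207739]
```

Request:
move_arm:
  moves:
    - [-2.5,24,-20,0,0,0,0]
    - [-2.5,24,-45,0,0,0,0]
    - [-2.5,24,-60,0,0,0,0]
    - [-2.5,24,-68,0,0,0,0]
    - [-2.5,24,-68,0,0,0,0]

```text
time: 12.65
ee_pos: [0.5314, 0.0057, 0.1826]
eef_rot: [0.999, -0.032, -0.002, 0.0]
contact_force: [0.2, -0.3, 0.7]
opening: 0.001
```

Run:
```python
from h import *
s=bot.get_state();print(s["contact_force"],s["ee_pos"],s["opening"])
c=cam("scene"); crop(c,"s10.png",270,150,430,270,5)
```

```text
[ 0.16728326 -0.34515049  0.74057203] [0.5313543  0.00565432 0.18258752] 0.001284389529139256
```

View pics/s10.png

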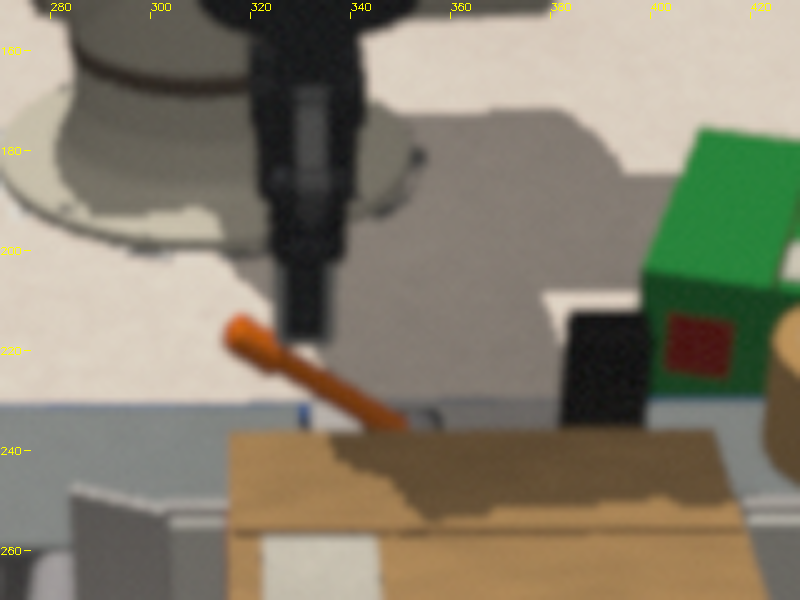

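Request:
move_arm:
  moves:
    - [0,0,-4,0,0,0,0]
    - [0,-2,-9,0,0,0,0]
    - [0,-5,-15,0,0,0,0]
    - [-0.5,-9,-21,0,0,0,0]
    - [-0.5,-13,-27,0,0,0,0]
    - [-1,-17,-32,0,0,0,0]
    - [-1,-19,-35,0,0,0,0]

```text
time: 13.58
ee_pos: [0.5303, -0.0137, 0.1476]
eef_rot: [0.999, -0.032, -0.002, 0.0]
contact_force: [0.0, 1.3, 1.5]
opening: 0.001
```

Run:
```python
from h import *
s=bot.get_state();print(s["contact_force"],s["ee_pos"],s["opening"])
c=cam("scene"); crop(c,"s11.png",270,150,430,270,5)
```

```text
[0.04865191 1.30293859 1.46973541] [ 0.53033482 -0.01368237  0.14764122] 0.0012208402040207343
```

View pics/s11.png

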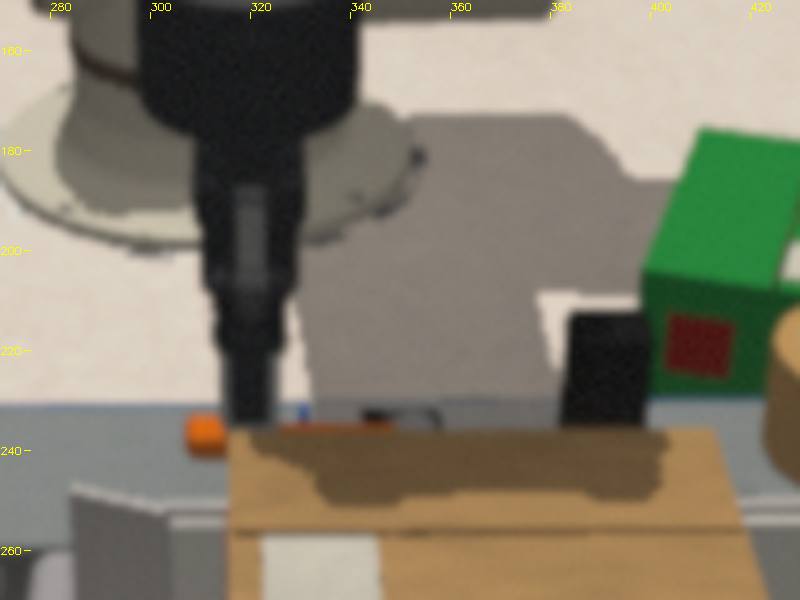

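The lever is nearly flat, with its orange end at about (308,235). Pressing down to the stop.

Request:
move_arm:
  moves:
    - [0,0,-2,0,0,0,0]
    - [0,0,-4,0,0,0,0]
    - [0,0,-4,0,0,0,0]

```text
time: 14.0
ee_pos: [0.5305, -0.014, 0.1455]
eef_rot: [0.999, -0.032, -0.001, 0.001]
contact_force: [-5.3, -0.3, 15.5]
opening: 0.001
```

Request:
move_arm:
  moves:
    - [0,0,-2,0,0,0,0]
    - [0,0,-2,0,0,0,0]

```text
time: 14.25
ee_pos: [0.5306, -0.0141, 0.1455]
eef_rot: [0.999, -0.032, 0.0, 0.001]
contact_force: [-5.6, 0.5, 15.1]
opening: 0.002
```

Request:
move_arm:
  moves:
    - [0,0,10,0,0,0,0]
    - [0,0,50,0,0,0,0]
    - [0,0,100,0,0,0,0]
    - [-40,-50,105,0,0,0,0]
    - [-80,-100,105,0,0,0,0]
    - [-110,-150,105,0,0,0,0]
    - [-140,-200,105,0,0,0,0]
    - [-170,-250,105,0,0,0,0]
    - [-200,-300,105,0,0,0,0]

```text
time: 15.38
ee_pos: [0.3293, -0.3156, 0.2509]
eef_rot: [0.999, -0.032, 0.001, 0.001]
contact_force: [1.3, -0.5, -0.3]
opening: 0.002
```

Run:
```python
from h import *
s=bot.get_state();print(s["contact_force"],s["ee_pos"],s["opening"])
c=cam("top"); crop(c,"t12.png",180,80,380,230,4); cv2.imwrite("pics/t12f.png",c["color"][:,:,::-1])
c=cam("scene"); crop(c,"s12.png",270,150,430,270,5)
```

```text
[ 1.2673324  -0.50495979 -0.25165961] [ 0.32933137 -0.31556921  0.25090054] 0.0019269017478748703
```

View pics/t12.png

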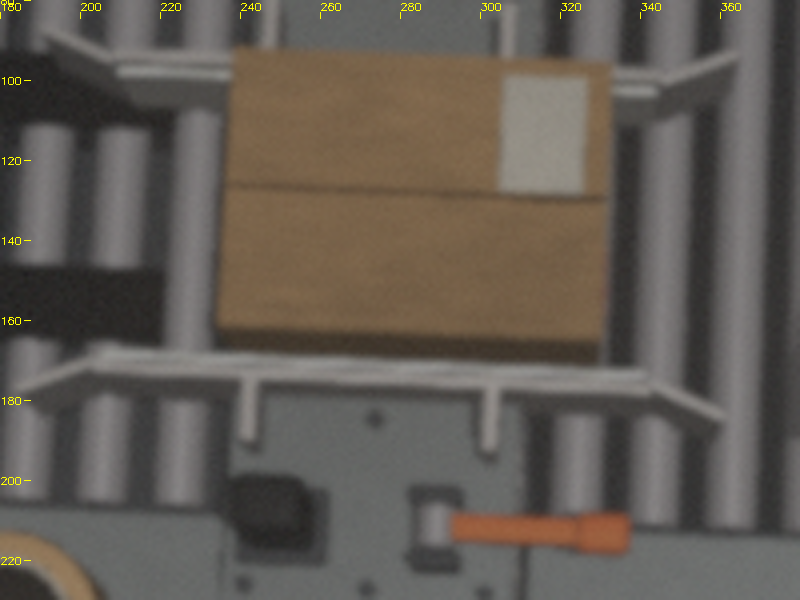

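View pics/s12.png

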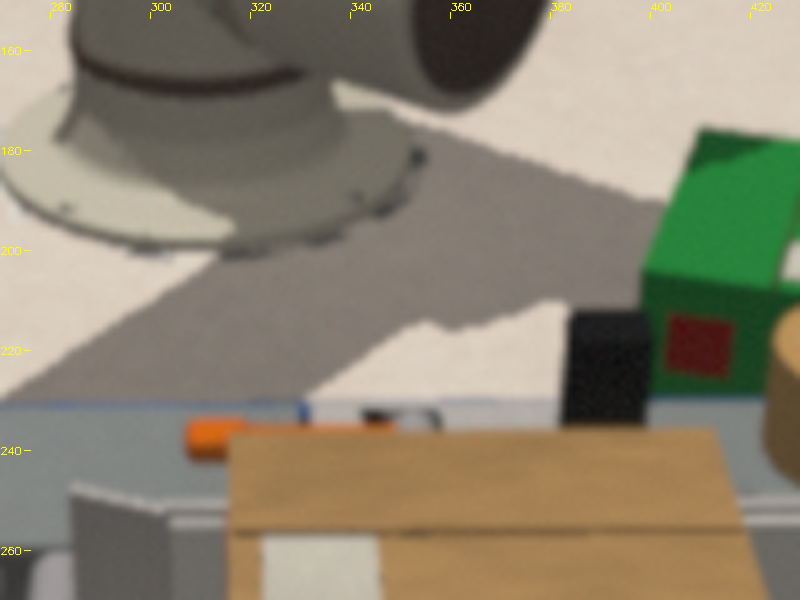

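View pics/t12f.png

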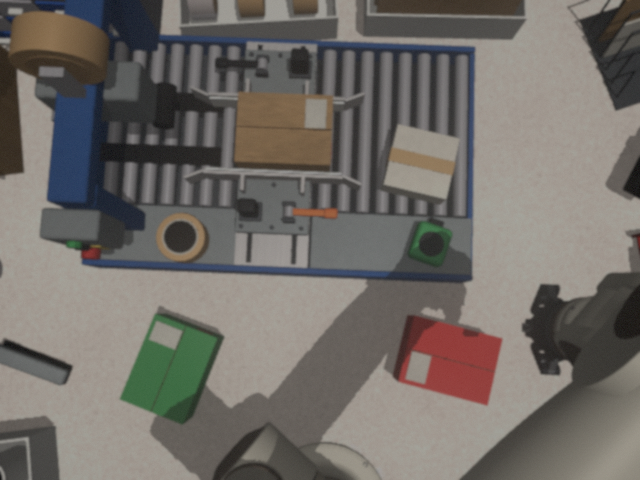

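Run:
```python
from h import *
g=lambda n:cv2.cvtColor(cv2.imread("pics/"+n),cv2.COLOR_BGR2GRAY).astype(np.float32)
a={n:g(n) for n in("t6.png","t7.png","t8.png","t12.png")}
def sh(m,n,x0,y0,x1,y1):
    p,r=cv2.phaseCorrelate(a[m][y0:y1,x0:x1].copy(),a[n][y0:y1,x0:x1].copy(),cv2.createHanningWindow((x1-x0,y1-y0),cv2.CV_32F)); return np.round(np.array(p)/4,2),round(r,2)
for m,n in(("t7.png","t8.png"),("t8.png","t12.png"),("t7.png","t12.png")):
    print(m,n,"guide",sh(m,n,400,340,720,480),"carton label",sh(m,n,440,55,605,215))
c=cam("top");print("mm/px",1000*(ray(c,300,170,.14)-ray(c,300,171,.14)))
```

```text
t7.png t8.png guide (array([0.  , 1.79]), 0.34) carton label (array([0.03, 0.03]), 0.29)
t8.png t12.png guide (array([ 0.  , -0.01]), 0.28) carton label (array([ 0.89, -0.04]), 0.23)
t7.png t12.png guide (array([-0.06,  1.98]), 0.25) carton label (array([ 1.14, -0.01]), 0.16)
mm/px [ 1.7753973  -0.04098845  0.        ]
```

```bash
python3 -c "
from workcell import bot
print(bot.sign_off())"
```

```text
the job is handed in; nothing more can be done
None
```

The near guide is set and locked with about 3 mm of play beside the carton, and I handed the job in at about 15.4 s of the 64 s allowed. The sign-off gave no verdict, so the figures below are my own last checks.

- **Squeeze:** I gripped the black handle and slid the guide in until the carton was square against the far rail. The tool read about 12.8 N, which is roughly 10 N of squeeze once the 2.5 N sliding friction is taken off.
- **Clearance:** I then backed the guide off 3.6 mm by the tool position. Comparing images before and after, the guide moved back 3.2–3.5 mm. Less about 0.65 mm of strip spring-back, that leaves just under 3 mm. The carton did not move away from the far rail.
- **Lever:** I pressed the orange lever down to its stop with about 15 N. Both camera views show its end where the flat position should be, to within about 1 px. During the press there was an unexplained sideways force of about 5 N, but the guide did not shift (0.01 px).
- **Surroundings:** The white box, tape roll and tape measure look unmoved in the last picture, and the arm is clear of everything.

The automatic image comparison showed the carton shifting about 1 px along the bed in the last step. The match was poor, with the arm's shadow over the carton, and I see no such movement in the pictures.

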